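# Centre the footed measure on the balance pan and tare

### The arm

A 7-joint arm with a two-finger parallel gripper is mounted at the origin on the work surface. World frame = base frame: x ahead of the robot, y to its left, z up, the work surface at z = 0. Lengths are in m, angles in rad, forces in N, time in s.
With the tool pointing down it reaches from about 0.425 to 0.925 m from the base axis. Payload 6.8 kg.
Tool frame: the origin (TCP) lies at the very end of the fingers, on their centre line; the grasp point (between the pads) lies 19 mm behind it (bot.tcp_to_grasp is the distance from the TCP to the grasp point, in m); z points along the fingers, y is the line along which they close (so a half turn about z gives the same grasp; the last joint's range is limited). The gripper opens to 88 mm and grips with 3 to 60 N. Pads are 20 mm wide; open, the fingers measure 115 mm over their backs; the gripper's body (75 mm by 178 mm) begins 61 mm behind the grasp point.
Start: joints at [-1.254, 0.477, 0.022, 1.555, -0.011, 1.109, -0.083], TCP at [0.278, 0.615, 0.223] pointing down, gripper open.
Joint ranges: [-2.96, 2.96], [-0.34, 2.1], [-1.41, 1.46], [0.24, 2.44], [-1.37, 4.51], [0.17, 1.92], [-2.96, 2.96]. Speed limits (rad/s): [2.39, 2.39, 3.14, 3.14, 3.14, 3.14, 3.14].

### API

Orientations are given as a unit quaternion [w, x, y, z].
In Python, from station import bot gives the robot as it stands.
- The arm moves only by the tool step_arm, never from a script. Its arguments are lists of equal length, an entry for each row: "hand": the finger opening in m, from 0 to 0.0878; "dp": the shift along the tool's x, y, z in m, a list of three; "delta_rot": the turn, a rotation vector about the tool's x, y, z in degrees, a list of three. In form: {"hand": [hand, ...], "dp": [[tx, ty, tz], ...], "delta_rot": [[wx, wy, wz], ...]}. A call has 1 to 10 rows; each row is the pose to reach, as a shift and turn from the pose commanded when the call began, along the tool's axes at that moment; what a row does not reach only later rows make up. A row lasts 1/12 s, in which the tool goes at most 41.7 mm and 7.16 degrees, less where a joint would pass 70% of its speed; a pose out of reach is approached as far as the arm can. A call with a gripper value outside its range is refused whole. The fingers move at their own pace and stop on an object; "force" is the grip in N (left out, the last holds). Time passes only in rows, so rows that repeat a pose let the fingers close. It gives the time, the measured TCP pose, the force, the opening and the grip force at its end, in the units of the state.
- bot.get_obs(): the state, without advancing time (a new reading comes with each control period).
- bot.grab_frame(name): name is "side" or "top"; returns a dict with "pixels" (400x640x3 uint8, red, green, blue), "depth" (400x640 float32, m along the optical axis (not along the pixel's ray), 0 where there is no reading), "fx", "fy", "cx", "cy" (pixels), "k1" (the pictures are not rectified: a ray, as slopes to the right and down, at radius r is drawn at 1 + k1 r^2 times it, then the intrinsics apply), "extrinsics" (4x4, takes a point from world to camera coordinates). Camera axes: x right, y up, looking along -z (the intrinsics and any distortion apply to the point x, -y, -z); pixel columns grow to the right and rows downward; lengths in m; the calibration is good to about 2 mm. A picture is of the moment at which its call begins.
- bot.close_job(): hands the job in; it is judged then, once.
The state is a dict: "time": time; "joint_pos": joint angles; "qvel": joint speeds; "joint_efforts": joint torques, N m; "position": TCP position; "ee_rot": TCP orientation; "ft_force": force on the tool from outside, world axes, zero at the start; "ft_torque": the same for the moment, N m; "opening": opening from 0.0 (shut) to 1.0 (fully open); "gripper_force": force on a finger pad.
Only numpy, scipy, OpenCV 4.12 (cv2) and the standard library are available. Lean on these libraries where they do the work, as an engineer would, in place of code of your own. Each camera call takes 0.05 s, during which the arm holds its last target. There are 200 camera calls.

### The job

The wobbly footed medicine measure stands off-centre on the balance. Without gripping or lifting it, nudge it with light fingertip taps, low at its foot, until the whole foot is inside the ring marked round the middle of the pan, and let it stand untouched; then press the tare key down fully and let it come back up. Do not tip the measure or hit or squeeze it hard, do not press tare while it is off-centre, and leave the other things on the counter where they are.

Things in the scene. Friction and masses are not known exactly. Their poses are not given: they have to be found in the camera images.
- measure_foot (a point): White ceramic footed medicine measure, like an egg cup, 60 mm tall, about 0.12 kg, standing loose and upright on the pan. This point is the centre of its underside, z axis up along the measure. From below: standing disc 36 mm diameter and 3 mm high; round foot 48 mm diameter from 3 to 11 mm high; stem 16 mm diameter up to 26 mm; open bowl widening to 40 mm diameter at the rim, 60 mm high. Top-heavy: pushed at the foot it slides, pushed at the bowl it tips over.
- pan_center (a point): Centre of the flat top face of the balance's round steel pan, 110 mm diameter, 6 mm thick; z up. A thin dark ring of 64 mm inner diameter (8 mm wider all round than the foot when centred) is marked on it about the centre, flush with the surface. The pan does not move. It stands 54 mm above the counter and overhangs the grey top of the balance, which is 14 mm below the pan's top face.
- balance: White compact balance, fixed, 250 mm long (x) by 170 mm wide (y). Origin on the counter under the pan's centre; its own x axis points from its front (display and tare key, towards the robot) to its back. The housing runs from -155 to +95 mm in its x, its white top 34 mm above the counter.
- tare_top (a point): Centre of the top of the round tare key, 26 mm diameter, the only key on the balance, beside the display at the front; it lies at -120 mm in x and -45 mm in y of the balance. Moves with the key. z up.
- tare (a joint): Travel of the tare key: 0 up, 0.005 m fully pressed down; it springs back by itself; about 4 N holds it fully down.
- tablet_bottle: Bystander: amber capped bottle, 48 mm diameter, 85 mm tall, standing on the counter on the balance's +y side. Origin at the centre of its underside.
- vial: Bystander: small capped glass vial, 24 mm diameter, 50 mm tall, on the counter on the balance's -y side. Origin at the centre of its underside.
- carton: Bystander: small white cardboard carton 60 x 90 x 45 mm tall, on the counter on the balance's -y side. Origin at the centre of its underside.
Mind the look-alikes: they are no part of the job. Leave any green or pink look-alike of the part that bears measure_foot alone.

How it is judged:
By the outcome, as a careful person would: the job done as asked, in the order asked, and still so for the second after the job is handed in, with the robot touching nothing.
It also fails if it takes over 45 s, if anything falls off the work surface, if the arm or the gripper's body presses on something with over 40 N, if the wrist force passes 120 N, or if a joint passes its speed limit or range.

## Working session

There is one attempt and no reset: what is moved stays moved. The work goes in short steps, Python scripts to look and compute and a tool call to move; the robot and the scene stay as the last step left them, time stands still between calls to the robot, and variables do not carry over. Pictures are saved under pics/ and viewed, at most 10 in all, crops included, and the job is handed in when it is done.

Besides the shell and the picture viewer there is one more tool, called after "Emit:" as a command line: name --argument value ..., lists and objects as JSON in quotes. step_arm: Moves the arm, as the interface text tells. Its arguments: {"type":"object","properties":{"hand":{"type":"array","items":{"type":"number"}},"dp":{"type":"array","items":{"type":"array","items":{"type":"number"}}},"delta_rot":{"type":"array","items":{"type":"array","items":{"type":"number"}}},"force":{"type":"number"}},"required":["hand","dp","delta_rot"]}

```bash
mkdir -p pics
cat > h.py <<'E'
import numpy as np, cv2
from station import bot
def grab(n,save=None):
    f=bot.grab_frame(n)
    if save: cv2.imwrite(save,cv2.cvtColor(f["pixels"],cv2.COLOR_RGB2BGR))
    return f
def ray(f,u,v):
    K=np.array([[f["fx"],0,f["cx"]],[0,f["fy"],f["cy"]],[0,0,1.]])
    p=cv2.undistortPoints(np.array([[[u,v]]],float),K,np.array([f["k1"],0,0,0,0.]))[0,0]
    E=np.array(f["extrinsics"]);R=E[:3,:3];t=E[:3,3]
    return -R.T@t, R.T@np.array([p[0],-p[1],-1.])
def atz(f,u,v,z):
    o,d=ray(f,u,v); return o+d*(z-o[2])/d[2]
def atdepth(f,u,v):
    o,d=ray(f,u,v); return o+d*f["depth"][int(round(v)),int(round(u))]
E
python3 - <<'E'
from h import *
for n in("side","top"):
    f=grab(n,f"pics/{n}0.png"); print(n,f["fx"],f["k1"],ray(f,320,200))
o=bot.get_obs();print(o["time"],o["position"],o["ee_rot"],o["opening"],o["ft_force"])
E
```

```text
side 381.26883881545706 -0.07915069654551632 (array([ 0.27019759, -0.37307369,  0.59640223]), array([ 0.40908103,  0.53986268, -0.73570751]))
top 481.65866941207514 -0.1366483696456287 (array([0.4595306 , 0.032124  , 1.00793803]), array([ 1.49767025e-01, -6.65357858e-04, -9.88734022e-01]))
0.1 [0.27797569 0.61454295 0.22180985] [-1.21155252e-04  2.10783171e-01  9.77532534e-01 -7.64318964e-04] 1.0022598767238047 [0.25841853 0.00352105 0.37288018]
```

View pics/top0.png

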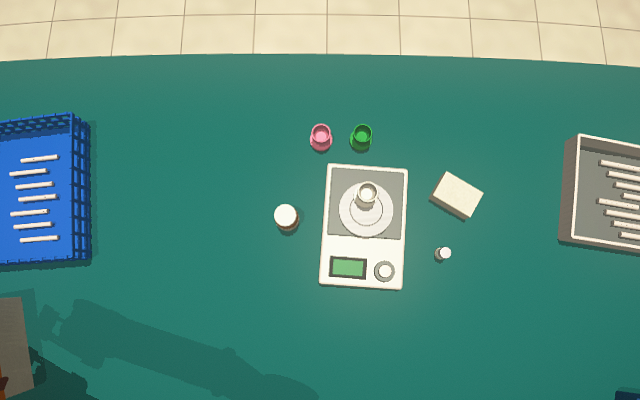

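View pics/side0.png

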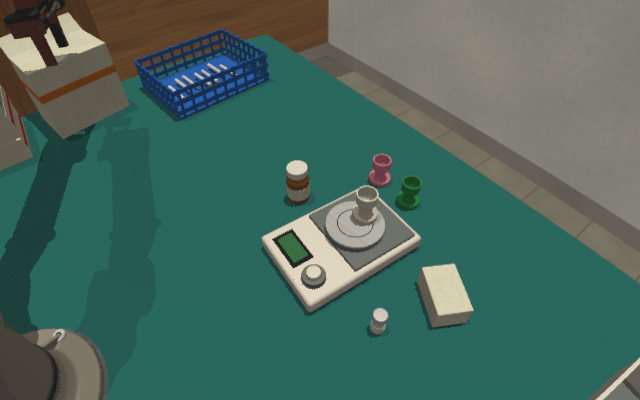

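Candidates: white cup on the pan (top 367,193; side 367,203), pink (top 321,137; side 381,168) and green (top 362,137; side 410,190). I choose the white one on the pan and check it in a close crop.

Run:
```python
from h import *
a=cv2.imread("pics/top0.png")[160:295,315:415]; b=cv2.imread("pics/side0.png")[175:265,310:410]
a=cv2.resize(a[:95],None,fx=4,fy=4,interpolation=cv2.INTER_CUBIC);b=cv2.resize(b,None,fx=4,fy=4,interpolation=cv2.INTER_CUBIC)
c=np.zeros((380,800,3),np.uint8);c[:380,:400]=a;c[:360,400:]=b;cv2.imwrite("pics/c0.png",c)
```

```text
(no output)
```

View pics/c0.png

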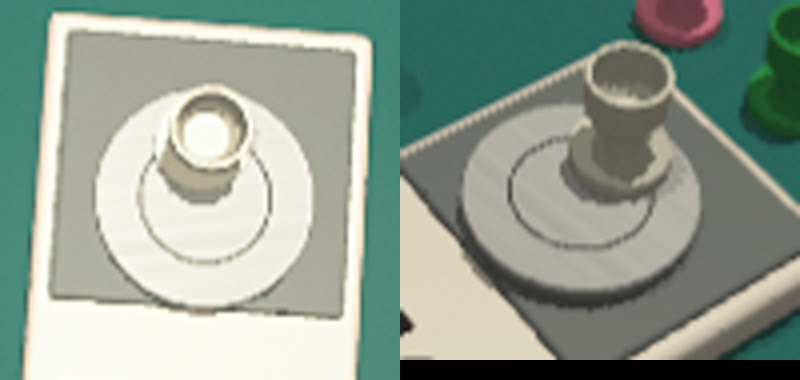

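The crop shows the white footed measure: rim centre at crop (211,129), pan centre (204,196), ring (205,200), and foot centre in the side view about (619,155). It stands beyond the ring, away from the robot.

Run:
```python
from h import *
t=grab("top");s=grab("side")
T=lambda x,y:((x+.5)/4-.5+315,(y+.5)/4-.5+160)
S=lambda x,y:((x-400+.5)/4-.5+310,(y+.5)/4-.5+175)
print("pan top d",atdepth(t,*T(204,230)),"pan c",atz(t,*T(204,196),.054))
print("pan extents",[atz(t,*T(*p),.054).round(4) for p in((95,196),(313,196),(204,86),(204,306))])
print("ring",[atz(t,*T(*p),.054).round(4) for p in((138,195),(272,195),(205,264))])
print("rim top",atz(t,*T(211,129),.114),[atz(t,*T(*p),.114).round(4) for p in((170,129),(252,129),(211,86),(211,172))])
print("rim side",atz(s,*S(629,81),.114))
print("foot side",atz(s,*S(619,155),.065),[atz(s,*S(*p),.060).round(4) for p in((567,157),(672,157))])
print("pan side",atz(s,*S(581,190),.054))
print("tare",atdepth(t,384,271),atz(t,384,271,.04),atdepth(s,314,272))
for n,p in dict(bottle=(285,215),vial=(445,252),carton=(457,193),pink=(321,133),green=(361,133)).items(): print(n,atdepth(t,*p).round(3))
# cloud fits
def cloud(f):
    v,u=np.mgrid[0:400,0:640];K=np.array([[f["fx"],0,f["cx"]],[0,f["fy"],f["cy"]],[0,0,1.]])
    p=cv2.undistortPoints(np.stack([u,v],-1).reshape(-1,1,2).astype(float),K,np.array([f["k1"],0,0,0,0.]))[:,0]
    E=np.array(f["extrinsics"]);d=f["depth"].reshape(-1)
    return (np.c_[p[:,0],-p[:,1],-np.ones(len(p))]*d[:,None]-E[:3,3])@E[:3,:3]
c=cloud(t);c=c[(abs(c[:,0]-.62)<.2)&(abs(c[:,1]+.04)<.1)]
for lo,hi in((.108,.12),(.05,.058),(.036,.05),(.03,.036)):
    q=c[(c[:,2]>lo)&(c[:,2]<hi)];print(lo,len(q),q.min(0).round(3) if len(q) else 0,q.max(0).round(3) if len(q) else 0)
```

```text
pan top d [ 0.57053657 -0.05995352  0.05345033] pan c [ 0.58757947 -0.05995188  0.054     ]
pan extents [array([ 0.587 , -0.0054,  0.054 ]), array([ 0.5881, -0.1147,  0.054 ]), array([ 0.6436, -0.0602,  0.054 ]), array([ 0.5325, -0.0598,  0.054 ])]
ring [array([ 0.5877, -0.0269,  0.054 ]), array([ 0.5884, -0.0941,  0.054 ]), array([ 0.5535, -0.0604,  0.054 ])]
rim top [ 0.61139893 -0.0575846   0.114     ] [array([ 0.6112, -0.0382,  0.114 ]), array([ 0.6116, -0.077 ,  0.114 ]), array([ 0.632 , -0.0577,  0.114 ]), array([ 0.5909, -0.0575,  0.114 ])]
rim side [ 0.6106488  -0.05909018  0.114     ]
foot side [ 0.6101366  -0.05920697  0.065     ] [array([ 0.5934, -0.0425,  0.06  ]), array([ 0.632 , -0.0721,  0.06  ])]
pan side [ 0.58917002 -0.05789667  0.054     ]
tare [ 0.46399937 -0.09597606  0.0546281 ] [ 0.46406794 -0.0979417   0.04      ] [ 0.46526231 -0.09862621  0.05626812]
bottle [0.569 0.099 0.086]
vial [ 0.502 -0.219  0.051]
carton [ 0.623 -0.249  0.044]
pink [0.75  0.031 0.031]
green [ 0.75  -0.053  0.034]
0.108 109 [ 0.594 -0.076  0.108] [ 0.631 -0.038  0.118]
0.05 2018 [ 0.448 -0.113  0.05 ] [0.762 0.051 0.058]
0.036 3497 [ 0.434 -0.14   0.036] [0.76  0.049 0.05 ]
0.03 4037 [ 0.428 -0.14   0.03 ] [0.759 0.046 0.036]
```

Emit:
step_arm --hand '[0,0,0,0,0,0,0,0,0,0]' --dp '[[-0.625,-0.456,0.02],[-0.625,-0.456,0.02],[-0.625,-0.456,0.02],[-0.625,-0.456,0.02],[-0.625,-0.456,0.02],[-0.625,-0.456,0.02],[-0.625,-0.456,0.02],[-0.625,-0.456,0.02],[-0.625,-0.456,0.02],[-0.625,-0.456,0.02]]' --delta_rot '[[0,0,-24.3],[0,0,-24.3],[0,0,-24.3],[0,0,-24.3],[0,0,-24.3],[0,0,-24.3],[0,0,-24.3],[0,0,-24.3],[0,0,-24.3],[0,0,-24.3]]'

```text
time: 1.03
position: [0.4842, 0.2507, 0.212]
ee_rot: [0.0, 0.0, 1.0, 0.0]
ft_force: [-0.0, 0.7, 0.6]
opening: 0.277
gripper_force: 0.0
```

Emit:
step_arm --hand '[0,0,0,0,0,0,0,0,0,0]' --dp '[[-0.176,-0.309,0.05],[-0.176,-0.309,0.05],[-0.176,-0.309,0.05],[-0.176,-0.309,0.05],[-0.176,-0.309,0.05],[-0.176,-0.309,0.05],[-0.176,-0.309,0.05],[-0.176,-0.309,0.05],[-0.176,-0.309,0.05],[-0.176,-0.309,0.05]]' --delta_rot '[[0,0,0],[0,0,0],[0,0,0],[0,0,0],[0,0,0],[0,0,0],[0,0,0],[0,0,0],[0,0,0],[0,0,0]]'

```text
time: 1.87
position: [0.6603, -0.0646, 0.1608]
ee_rot: [-0.0, 0.005, 1.0, -0.002]
ft_force: [-0.3, -0.6, 0.0]
opening: 0.001
gripper_force: 0.0
```

Emit:
step_arm --hand '[0,0,0,0,0]' --dp '[[-0.002,0,0.03],[-0.002,0,0.06],[-0.002,0,0.085],[-0.002,0,0.09],[-0.002,0,0.09]]' --delta_rot '[[0,0,0],[0,0,0],[0,0,0],[0,0,0],[0,0,0]]'

```text
time: 2.28
position: [0.6597, -0.0556, 0.07]
ee_rot: [-0.002, -0.0, 1.0, 0.0]
ft_force: [-0.2, -0.7, 0.1]
opening: 0.005
gripper_force: 0.0
```

Run:
```python
from h import *
o=bot.get_obs();print(o["time"],o["position"],o["ee_rot"],o["ft_force"])
t=grab("top","pics/t1.png");s=grab("side","pics/s1.png")
a=cv2.imread("pics/t1.png")[150:250,320:420]; b=cv2.imread("pics/s1.png")[165:265,320:420]
cv2.imwrite("pics/c1.png",cv2.resize(np.hstack([a,b]),None,fx=4,fy=4,interpolation=cv2.INTER_CUBIC))
```

```text
2.2833 [ 0.65967702 -0.05555376  0.07003287] [-2.12930177e-03 -5.08670525e-05  9.99997710e-01  2.06432981e-04] [-0.21943893 -0.66694114  0.124758  ]
```

View pics/c1.png

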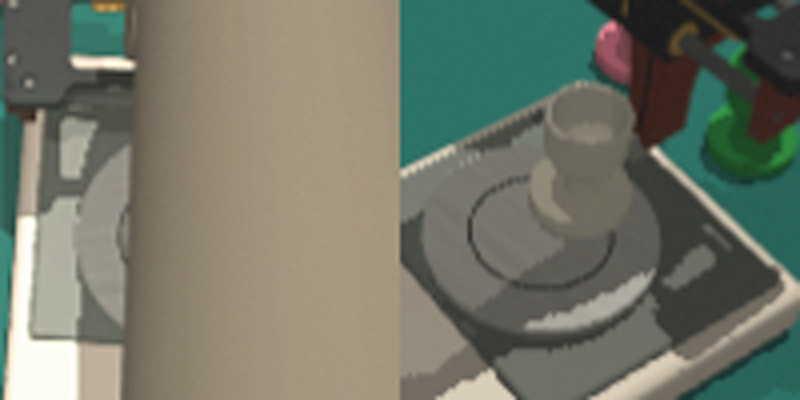

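The side crop shows the measure standing at (585,160) and brown finger parts at (660,100) and (770,110). I'll project the TCP to see which part is the fingertip.

```bash
cat >> h.py <<'E'
def proj(f,P):
    E=np.array(f["extrinsics"]);c=E[:3,:3]@np.array(P)+E[:3,3];x,y=c[0]/-c[2],-c[1]/-c[2];k=1+f["k1"]*(x*x+y*y)
    return np.array([f["fx"]*x*k+f["cx"],f["fy"]*y*k+f["cy"]])
E
python3 - <<'E'
from h import *
s=grab("side");o=bot.get_obs();p=np.array(o["position"]);print(p,o["opening"])
for d in((0,0,0),(0,.0135,0),(0,-.0135,0),(-.01,0.0135,0),(-.01,-.0135,0),(0,.05,0),(0,-.05,0)):
    print(d,(proj(s,p+d)-[320,165])*4+[400,0])
cv2.imwrite("pics/s2.png",cv2.resize(cv2.cvtColor(s["pixels"],cv2.COLOR_RGB2BGR)[100:250,340:540],None,fx=4,fy=4))
E
```

```text
[ 0.66261776 -0.05627243  0.0737798 ] 0.0035857259157031584
(0, 0, 0) [658.04902032 126.01294418]
(0, 0.0135, 0) [638.28905712 109.55724471]
(0, -0.0135, 0) [678.19297174 142.79873822]
(-0.01, 0.0135, 0) [622.87496877 118.84555899]
(-0.01, -0.0135, 0) [662.71694722 152.4777208 ]
(0, 0.05, 0) [586.72249373  66.66053167]
(0, -0.05, 0) [734.64395735 189.89489075]
```

View pics/s2.png

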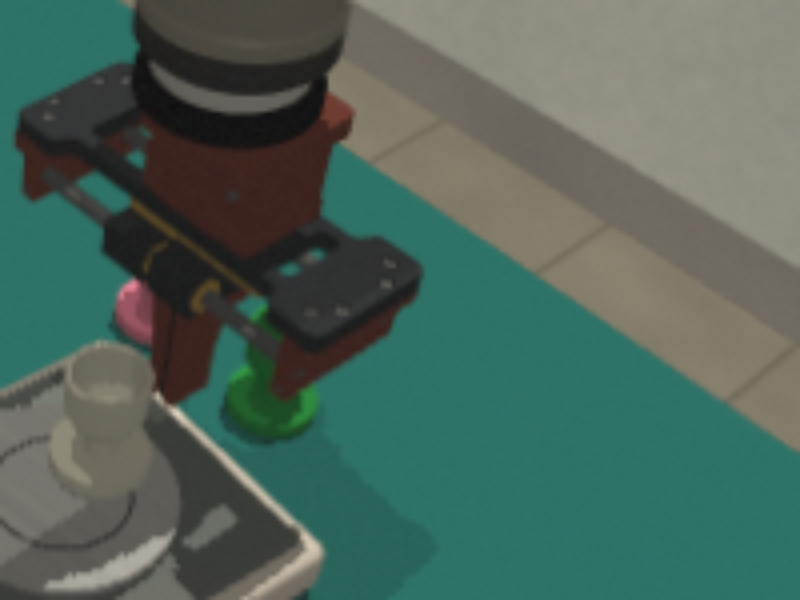

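The closed fingertips sit at (180,400), just behind the cup at (110,430); the right-hand brown part is only the gripper body. The pose readings vary by about 3 mm, so I'll check the noise while settling.

```bash
cat > n.py <<'E'
from h import *
A=[]
for i in range(6):
    bot.grab_frame("side");o=bot.get_obs();A.append(np.r_[o["time"],o["position"],o["ft_force"]])
A=np.array(A);print(A.round(4));print(A.mean(0).round(4))
E
python3 n.py
```

```text
[[ 2.4833  0.6627 -0.0564  0.074  -0.0965  0.3503 -0.5944]
 [ 2.5333  0.6627 -0.0564  0.0739  0.8107  0.0774 -0.3663]
 [ 2.5833  0.6625 -0.0564  0.0737  0.8118 -0.2942  0.0059]
 [ 2.6333  0.6622 -0.0565  0.0734  0.3608  0.6351  0.2641]
 [ 2.6833  0.662  -0.0564  0.0731  0.1327  0.1166 -0.4389]
 [ 2.7333  0.6618 -0.0565  0.0728  0.0639  0.5555 -0.4685]]
[ 2.6083  0.6623 -0.0564  0.0735  0.3472  0.2401 -0.2664]
```

Emit:
step_arm --hand '[0,0,0,0,0,0,0,0,0,0]' --dp '[[0,-0.002,0.005],[0,-0.002,0.01],[0,-0.002,0.013],[0.001,-0.002,0.013],[0.003,-0.002,0.013],[0.005,-0.002,0.013],[0.007,-0.002,0.013],[0.009,-0.002,0.013],[0.01,-0.002,0.013],[0.01,-0.002,0.013]]' --delta_rot '[[0,0,0],[0,0,0],[0,0,0],[0,0,0],[0,0,0],[0,0,0],[0,0,0],[0,0,0],[0,0,0],[0,0,0]]'

```text
time: 3.57
position: [0.6512, -0.0585, 0.059]
ee_rot: [0.0, 0.0, 1.0, 0.0]
ft_force: [-1.0, -0.1, -0.2]
opening: 0.005
gripper_force: 0.0
```

```bash
python3 n.py | tail -2
```

```text
[ 3.8667  0.6514 -0.0584  0.0589 -0.2732  0.2409 -0.3371]]
[ 3.7417  0.6514 -0.0584  0.059  -0.276   0.3342  0.2122]
```

Emit:
step_arm --hand '[0,0,0,0,0,0,0,0,0,0]' --dp '[[0.001,0,0],[0.002,0,0],[0.003,0,0],[0.004,0,0],[0.005,0,0],[0.006,0,0],[0.007,0,0],[0.008,0,0],[0.009,0,0],[0.01,0,0]]' --delta_rot '[[0,0,0],[0,0,0],[0,0,0],[0,0,0],[0,0,0],[0,0,0],[0,0,0],[0,0,0],[0,0,0],[0,0,0]]'

```text
time: 4.7
position: [0.6413, -0.0585, 0.0589]
ee_rot: [0.0, 0.0, 1.0, 0.0]
ft_force: [0.1, -0.2, -1.0]
opening: 0.005
gripper_force: 0.2
```

Run:
```python
from h import *
s=grab("side");o=bot.get_obs();print(o["position"],o["ft_force"])
cv2.imwrite("pics/s3.png",cv2.resize(cv2.cvtColor(s["pixels"],cv2.COLOR_RGB2BGR)[175:265,310:410],None,fx=6,fy=6,interpolation=cv2.INTER_CUBIC))
```

```text
[ 0.64105027 -0.05846037  0.05885967] [-0.1920323   0.01265556 -0.91736728]
```

View pics/s3.png

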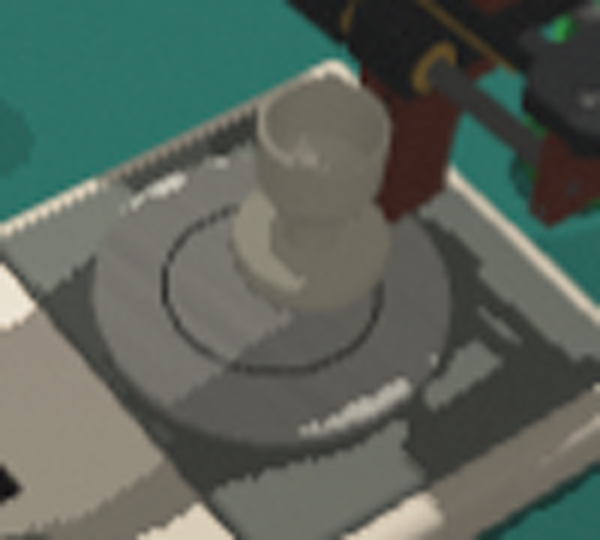

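The upright measure has moved toward the ring, with foot centre about (310,240) and the fingertip just behind it. Contact force is within the sensor noise, so I'll continue gently.

Emit:
step_arm --hand '[0,0,0,0,0,0,0,0,0,0]' --dp '[[0.001,0,0],[0.002,0,0],[0.003,0,0],[0.004,0,0],[0.005,0,0],[0.006,0,0],[0.007,0,0],[0.008,0,0],[0.009,0,0],[0.01,0,0]]' --delta_rot '[[0,0,0],[0,0,0],[0,0,0],[0,0,0],[0,0,0],[0,0,0],[0,0,0],[0,0,0],[0,0,0],[0,0,0]]'

```text
time: 5.58
position: [0.6312, -0.0584, 0.0589]
ee_rot: [-0.0, 0.0, 1.0, 0.0]
ft_force: [-0.6, 0.6, 0.2]
opening: 0.005
gripper_force: 0.2
```

Emit:
step_arm --hand '[0,0,0,0,0,0]' --dp '[[0.001,0,0],[0.002,0,0],[0.003,0,0],[0.004,0,0],[0.005,0,0],[0.006,0,0]]' --delta_rot '[[0,0,0],[0,0,0],[0,0,0],[0,0,0],[0,0,0],[0,0,0]]'

```text
time: 6.08
position: [0.6253, -0.0584, 0.0589]
ee_rot: [-0.0, 0.0, 1.0, 0.0]
ft_force: [0.8, -0.7, -0.4]
opening: 0.004
gripper_force: 0.2
```

Run:
```python
from h import *
s=grab("side");o=bot.get_obs();print(o["position"],o["ft_force"])
cv2.imwrite("pics/s4.png",cv2.resize(cv2.cvtColor(s["pixels"],cv2.COLOR_RGB2BGR)[175:265,310:410],None,fx=6,fy=6,interpolation=cv2.INTER_CUBIC))
```

```text
[ 0.6250754  -0.05846062  0.05888708] [0.89407392 0.00793324 0.9447415 ]
```

View pics/s4.png

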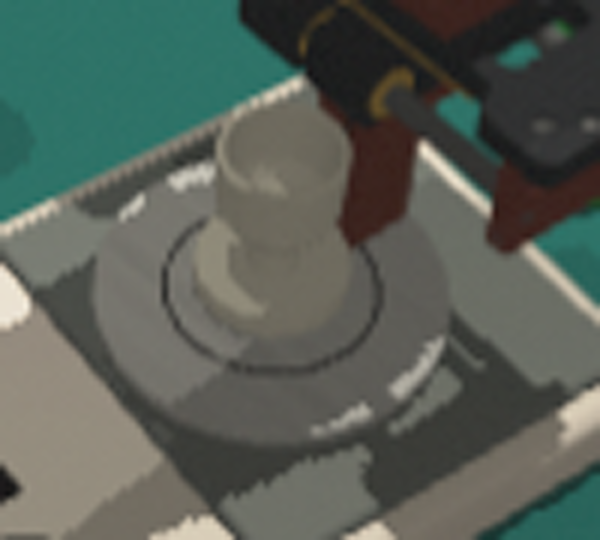

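The foot spans 193–352 (row about 268) and the ring spans 162–382 (row about 292), so it is nearly centred. I'll compute the remainder.

Run:
```python
from h import *
s=grab("side")
S=lambda x,y:((x+.5)/6-.5+310,(y+.5)/6-.5+175)
print("ring",atz(s,*S(272,292),.054))
print("foot",atz(s,*S(272,268),.062),"rim",atz(s,*S(283,155),.114))
for x in(.591,.588,.586): print(x,(proj(s,[x,-.0585,.062])-[309.5,174.5])*6-.5, (proj(s,[x,-.0585,.114])-[309.5,174.5])*6-.5)
```

```text
ring [ 0.58748893 -0.05995812  0.054     ]
foot [ 0.58895146 -0.05747186  0.062     ] rim [ 0.58798981 -0.05825446  0.114     ]
0.591 [279.32508995 266.90813877] [291.47953654 150.80300088]
0.588 [271.84392921 271.54304194] [283.59067284 155.48539945]
0.586 [266.84113128 274.64213903] [278.31410937 158.61705876]
```

Foot at about (0.5885, -0.058), ring centre (0.5875, -0.060): 2 mm off against an 8 mm margin. Backing away and up.

Emit:
step_arm --hand '[0,0,0,0,0,0,0,0,0,0]' --dp '[[-0.004,0,0],[-0.01,0,0],[-0.02,0,0],[-0.03,0,0],[-0.03,0,-0.01],[-0.03,0,-0.04],[-0.03,0,-0.08],[-0.03,0,-0.115],[-0.03,0,-0.12],[-0.03,0,-0.12]]' --delta_rot '[[0,0,0],[0,0,0],[0,0,0],[0,0,0],[0,0,0],[0,0,0],[0,0,0],[0,0,0],[0,0,0],[0,0,0]]'

```text
time: 7.02
position: [0.6573, -0.0587, 0.1828]
ee_rot: [0.003, 0.0, 1.0, 0.0]
ft_force: [-0.7, 0.1, -0.8]
opening: 0.003
gripper_force: 0.0
```

Emit:
step_arm --hand '[0,0,0,0,0,0,0,0,0,0]' --dp '[[0.025,-0.005,0],[0.055,-0.011,0],[0.09,-0.018,0],[0.125,-0.025,0],[0.16,-0.032,0],[0.18,-0.038,0],[0.193,-0.038,0.03],[0.193,-0.038,0.06],[0.193,-0.038,0.08],[0.193,-0.038,0.08]]' --delta_rot '[[0,0,0],[0,0,0],[0,0,0],[0,0,0],[0,0,0],[0,0,0],[0,0,0],[0,0,0],[0,0,0],[0,0,0]]'

```text
time: 7.85
position: [0.4581, -0.0959, 0.0948]
ee_rot: [-0.004, 0.0, 1.0, 0.0]
ft_force: [0.6, -0.8, 0.3]
opening: 0.006
gripper_force: 0.0
```

```bash
python3 n.py | tail -1
python3 - <<'E'
from h import *
s=grab("side");t=grab("top")
a=cv2.cvtColor(s["pixels"],cv2.COLOR_RGB2BGR)[175:305,280:410];b=cv2.cvtColor(t["pixels"],cv2.COLOR_RGB2BGR)[160:290,310:440]
cv2.imwrite("pics/c5.png",cv2.resize(np.hstack([b,a]),None,fx=3,fy=3,interpolation=cv2.INTER_CUBIC))
E
```

```text
[ 8.025   0.4621 -0.0963  0.0989  0.1151  0.2399  0.0268]
```

View pics/c5.png

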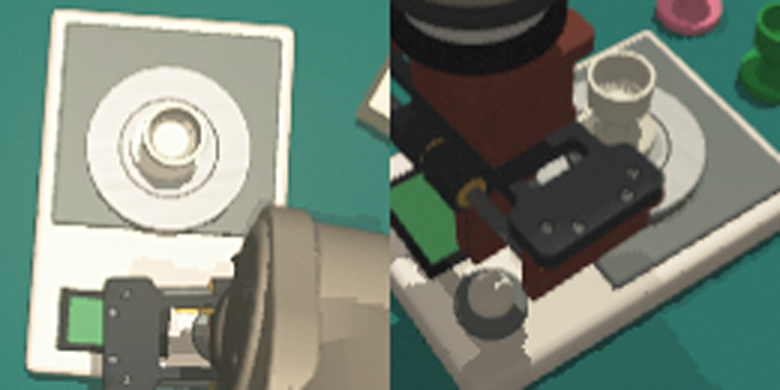

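Top view: the foot lies inside the ring, with rim (173,136) and ring centre (170,150). The measure is upright and untouched. Quick numeric check while lowering over the key.

Emit:
step_arm --hand '[0,0,0,0,0,0]' --dp '[[-0.002,-0.001,0.01],[-0.002,-0.001,0.02],[-0.002,-0.001,0.03],[-0.002,-0.001,0.036],[-0.002,-0.001,0.036],[-0.002,-0.001,0.036]]' --delta_rot '[[0,0,0],[0,0,0],[0,0,0],[0,0,0],[0,0,0],[0,0,0]]'

```text
time: 8.75
position: [0.4637, -0.0973, 0.0621]
ee_rot: [-0.001, 0.0, 1.0, 0.0]
ft_force: [-0.7, -0.3, -0.9]
opening: 0.004
gripper_force: 0.0
```

```bash
python3 n.py | tail -1
python3 - <<'E'
from h import *
t=grab("top");T=lambda x,y:((x+.5)/3-.5+310,(y+.5)/3-.5+160)
print("rim",atz(t,*T(173,136),.114),"ring",[atz(t,*T(*p),.054).round(4) for p in((120,148),(219,148),(168,148))])
E
```

```text
[ 8.925   0.4645 -0.0974  0.063  -0.2237  0.0879  0.1646]
rim [ 0.58642122 -0.05739706  0.114     ] ring [array([ 0.5865, -0.028 ,  0.054 ]), array([ 0.5872, -0.0942,  0.054 ]), array([ 0.5868, -0.06  ,  0.054 ])]
```

Centred within about 3 mm. Now I press tare.

Emit:
step_arm --hand '[0,0,0,0,0,0,0,0]' --dp '[[0,0,0.004],[0,0,0.006],[0,0,0.008],[0,0,0.009],[0,0,0.01],[0,0,0.011],[0,0,0.012],[0,0,0.012]]' --delta_rot '[[0,0,0],[0,0,0],[0,0,0],[0,0,0],[0,0,0],[0,0,0],[0,0,0],[0,0,0]]'

```text
time: 9.77
position: [0.4643, -0.0973, 0.0508]
ee_rot: [-0.0, 0.0, 1.0, 0.0]
ft_force: [-0.8, -0.1, 4.1]
opening: 0.002
gripper_force: 1.8
```

Emit:
step_arm --hand '[0,0,0,0,0]' --dp '[[0,0,0.001],[0,0,0.002],[0,0,0.003],[0,0,0.003],[0,0,0.003]]' --delta_rot '[[0,0,0],[0,0,0],[0,0,0],[0,0,0],[0,0,0]]'

```text
time: 10.18
position: [0.4644, -0.0973, 0.0498]
ee_rot: [0.0, 0.001, 1.0, 0.0]
ft_force: [-9.1, 1.6, 30.3]
opening: 0.005
gripper_force: 15.4
```

Bottomed out at z=0.0498, with the force well past 4 N. Releasing and clearing upward.

Emit:
step_arm --hand '[0,0,0,0,0,0,0,0,0,0]' --dp '[[0,0,-0.002],[0,0,-0.006],[0,0,-0.012],[0,0,-0.03],[0,0,-0.06],[0,0,-0.09],[0,0.03,-0.12],[0,0.06,-0.14],[0,0.08,-0.15],[0,0.08,-0.15]]' --delta_rot '[[0,0,0],[0,0,0],[0,0,0],[0,0,0],[0,0,0],[0,0,0],[0,0,0],[0,0,0],[0,0,0],[0,0,0]]'

```text
time: 11.02
position: [0.4662, -0.0128, 0.2006]
ee_rot: [0.003, -0.003, 1.0, 0.001]
ft_force: [0.3, 0.9, 0.4]
opening: 0.005
gripper_force: 0.0
```

Emit:
step_arm --hand '[0,0,0,0,0,0,0,0,0,0]' --dp '[[0,0.03,0],[0,0.06,0],[0,0.09,0],[0,0.12,0],[0,0.15,0],[0,0.18,0],[0,0.2,0],[0,0.2,0],[0,0.2,0],[0,0.2,0]]' --delta_rot '[[0,0,0],[0,0,0],[0,0,0],[0,0,0],[0,0,0],[0,0,0],[0,0,0],[0,0,0],[0,0,0],[0,0,0]]'

```text
time: 11.85
position: [0.4645, 0.181, 0.1974]
ee_rot: [-0.0, 0.001, 1.0, -0.001]
ft_force: [0.8, -0.2, 0.2]
opening: 0.006
gripper_force: 0.0
```

```bash
python3 n.py | tail -1
python3 - <<'E'
from h import *
t=grab("top");s=grab("side")
a=cv2.cvtColor(s["pixels"],cv2.COLOR_RGB2BGR)[145:345,270:480];b=cv2.cvtColor(t["pixels"],cv2.COLOR_RGB2BGR)[110:310,265:495]
cv2.imwrite("pics/c6.png",cv2.resize(np.hstack([b,a]),(800,364),interpolation=cv2.INTER_CUBIC))
print("tare",atdepth(t,384,271),atdepth(s,314,272))
E
```

```text
2.7380e-01]
tare [ 0.46400652 -0.09618102  0.05310281] [ 0.46601422 -0.09756831  0.05418608]
```

View pics/c6.png

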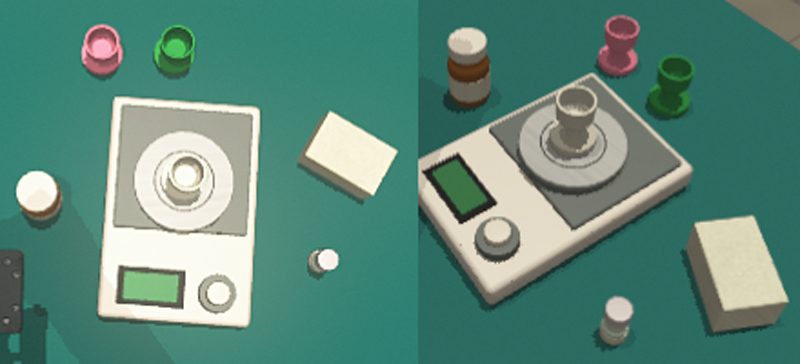

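The measure stands upright inside the ring (185,178), the key is up and the bystanders are unmoved. I'll check the key height once more, then hand in.

Run:
```python
from h import *
z=np.mean([[atdepth(t,u,v)[2] for u in(383,384,385) for v in(270,271)] for t in(grab("top") for _ in range(8))]);print(z)
if z>.0525: print(bot.close_job())
```

```text
0.05470243256578977
the job is handed in; nothing more can be done
None
```

Job handed in: the measure was nudged to within about 3 mm of the ring's centre (8 mm allowed) and left standing upright. The tare key was then pressed to its stop and came back up, and the bystanders and look-alikes stayed where they were.

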